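# Snap the tackle box lid shut all round

## Task

The lid of the tackle box is only resting in place: press the teal rim down section by section, in any order, until all four sides have clicked fully shut. Nothing is to be picked up: do not lift or tip the box or shove it away from its place, and leave the reel, mug, lure, pliers, spool and jar around it as they are.

Things in the scene. Friction and masses are not known exactly. Their poses are not given: they have to be found in the camera images.
- tackle_box: dark grey loose tackle box, 150 (x) x 190 (y) mm, about 0.9 to 1.5 kg, lidded with a pale panel recessed to 48 mm above the worktop and four separate teal rim sections, one along each side, between dark corner blocks 58 mm high. Origin at the centre of its underside, z up; its -x side is 'front', +x 'back', +y 'left', -y 'right'
- rim_front (a joint): how far the front rim section is pressed down, m: 0 = open (springs back up here), 0.008 = shut. It is an over-centre snap: about 8 to 9 N straight down starts it, the force falls as it sinks, past about 0.005 it clicks down by itself and stays; pressing a shut section again does nothing
- press_front (a point): middle of the top face of the teal front rim section (face 26 x 130 mm in the box's x and y, centred 61 mm from the box's middle towards its front); it moves with the section: 68 mm above the worktop when open, 60 mm when shut, hard stop there. Anywhere on the face may be pressed
- rim_back (a joint): how far the back rim section is pressed down, m: 0 = open (springs back up here), 0.008 = shut. It is an over-centre snap: about 8 to 9 N straight down starts it, the force falls as it sinks, past about 0.005 it clicks down by itself and stays; pressing a shut section again does nothing
- press_back (a point): middle of the top face of the teal back rim section (face 26 x 130 mm in the box's x and y, centred 61 mm from the box's middle towards its back); it moves with the section: 68 mm above the worktop when open, 60 mm when shut, hard stop there. Anywhere on the face may be pressed
- rim_left (a joint): how far the left rim section is pressed down, m: 0 = open (springs back up here), 0.008 = shut. It is an over-centre snap: about 8 to 9 N straight down starts it, the force falls as it sinks, past about 0.005 it clicks down by itself and stays; pressing a shut section again does nothing
- press_left (a point): middle of the top face of the teal left rim section (face 90 x 26 mm in the box's x and y, centred 81 mm from the box's middle towards its left); it moves with the section: 68 mm above the worktop when open, 60 mm when shut, hard stop there. Anywhere on the face may be pressed
- rim_right (a joint): how far the right rim section is pressed down, m: 0 = open (springs back up here), 0.008 = shut. It is an over-centre snap: about 8 to 9 N straight down starts it, the force falls as it sinks, past about 0.005 it clicks down by itself and stays; pressing a shut section again does nothing
- press_right (a point): middle of the top face of the teal right rim section (face 90 x 26 mm in the box's x and y, centred 81 mm from the box's middle towards its right); it moves with the section: 68 mm above the worktop when open, 60 mm when shut, hard stop there. Anywhere on the face may be pressed
- reel: bystander, not to be disturbed: black graphite baitcasting reel, about 75 x 76 x 54 mm, loose, standing near the box's left; origin on its underside, below the spool
- mug: bystander, not to be disturbed: red ceramic mug of brass and steel swivels, 76 mm across, 88 mm high, handle to its +y (62 mm out), loose, standing near the box's right; origin at the centre of its underside
- lure: bystander, not to be disturbed: yellow silicone lure with a dark jig head, about 95 x 18 x 16 mm along its x, loose, lying in front of the box; origin on its underside, below the body
- pliers: bystander, not to be disturbed: stainless pliers, about 160 x 44 x 12 mm along their x, loose, lying behind the box; origin under the pivot
- line_spool: bystander, not to be disturbed: green line spool, 60 mm across, 32 mm high, loose; origin at the centre of its underside
- bait_jar: bystander, not to be disturbed: glass jar with an orange cap, 56 mm across, 75 mm high, loose; origin at the centre of its underside
Not all that is in view belongs to the job. Several things look just like the tackle_box: the one meant starts farthest to the robot's right.

How it is judged (in metres and radians):
At the end, for the whole second after the job is handed in: all four rim sections are down by more than 6.5 of their 8 mm and stay down; the box stands flat and still within 40 mm of its starting place; every bystander is within 25 mm of where it was (value of joint each of rim_front, rim_back, rim_left, rim_right above 0.0065 m and linear speed of tackle_box below 0.02 m/s and angle between tackle_box's own z axis and vertical below 0.05 rad and height (world z) of tackle_box below 0.005 m and distance of tackle_box from where it was at the start of the episode below 0.04 m and distance of each of reel, mug, lure, pliers, line_spool, bait_jar from where it was at the start of the episode below 0.025 m); the robot touches nothing.
It fails at once if the box is lifted or tipped (height (world z) of tackle_box above 0.012 m or angle between tackle_box's own z axis and vertical above 0.15 rad).
It fails at once if the box is shoved more than 40 mm from where it stood (distance of tackle_box from where it was at the start of the episode above 0.04 m).
It fails at once if a bystander is pushed, lifted or carried more than 25 mm (distance of any of reel, mug, lure, pliers, line_spool, bait_jar from where it was at the start of the episode above 0.025 m).
It fails at once if the mug, jar or reel is tipped over (angle between any of mug, bait_jar, reel's own z axis and vertical above 0.5 rad).
It also fails if it takes over 38 s, if anything falls off the work surface, if the arm or the gripper's body presses on something with over 40 N, if the wrist force passes 120 N, or if a joint passes its speed limit or range.

## Robot

A 6-joint arm with a two-finger parallel gripper is mounted at the origin on the work surface. World frame = base frame: x ahead of the robot, y to its left, z up, the work surface at z = 0. Lengths are in mm, angles in degrees, forces in N, time in s.
With the tool pointing down it reaches from about 275 to 750 mm from the base axis. Payload 10.2 kg.
Tool frame: the origin (TCP) lies at the very end of the fingers, on their centre line; the grasp point (between the pads) lies 19 mm behind it; z points along the fingers, y is the direction in which the jaws open and shut (so a half turn about z gives the same grasp; the last joint's range is limited). The gripper opens to 85 mm and grips with 20 to 120 N. Pads are 22 mm wide; open, the fingers measure 114 mm over their backs; the gripper's body (76 mm by 85 mm) begins 54 mm behind the grasp point. The pads swing forward as they close: fully open they stand 13 mm farther back than shut.
Start: joints at [-85.852, 17.928, 85.812, -0, 76.261, -12.8], TCP at [153.027, -502.209, 231.294] pointing down, gripper open.
Joint ranges: [-168.41, 168.41], [-55.51, 124.54], [10.69, 146.95], [-70.63, 250.63], [1, 178], [-165.06, 165.06]. Speed limits (degrees/s): [136.94, 136.94, 172.46, 180, 180, 180].

## Interface

Orientations are given as a 3x3 rotation matrix whose columns are the frame's x, y, z axes.
In Python, from bench import * gives the robot as it stands.
- The arm moves only by the shell command python3 -m creep 'ROWS' [OPENING] [FORCE]. ROWS is JSON, a list that holds one entry, the list of rows, each a list of 6 numbers: the shift along the tool's x, y, z in cm, then the turn, a rotation vector about the tool's x, y, z in rad. A call has 1 to 10 rows; each row is the pose to reach, as a shift and turn from the pose measured when the call began, along the tool's axes at that moment; what a row does not reach only later rows make up. A row lasts 1/10 s, in which the tool goes at most 50 mm and 8.59 degrees, less where a joint would pass 70% of its speed; a pose out of reach is approached as far as the arm can. A call with a gripper value outside its range is refused whole. OPENING is the gripper command: -1 is shut, 1 is fully open, values between are in proportion, set as the call begins (- or left out, the last holds). The fingers move at their own pace and stop on an object; FORCE is the grip in N (left out, the last holds). Time passes only in rows, so rows that repeat a pose let the fingers close. It gives the time, the measured TCP pose, the force and the opening at its end, in the units of the state.
- get_state(): the state, without advancing time (a new reading comes with each control period).
- camera(name): name is "scene" or "top" or "wrist"; returns (picture, depth): 480x640x3 uint8, red, green, blue; 480x640 float32, mm along the optical axis (not along the pixel's ray), 0 where there is no reading.
- camera_model(name): a dict with "mtx" (3x3 intrinsics, pixels), "rvec" (rotation vector, rad) and "tvec" (3), from world to camera coordinates, as OpenCV has them. Camera axes: x right, y down, z forward; pixel columns grow to the right and rows downward; lengths in mm; the calibration is good to about 2 mm. A picture is of the moment at which its call begins: read the wrist's pose just before it. camera_model takes no time and is no camera call; for the wrist camera it gives the pose at the moment of the call.
- hand_in(): hands the job in, once; it reports no verdict.
The state is a dict: "t": time; "joint_pos": joint angles; "qvel": joint speeds; "tau": joint torques, N m; "tcp_pos": TCP position; "tcp_rot": TCP orientation; "force": force on the tool from outside, world axes, zero at the start; "torque": the same for the moment, N m; "grip_width": finger opening in mm.
Only numpy, scipy, OpenCV 4.12 (cv2) and the standard library are available. Lean on these libraries where they do the work, as an engineer would, in place of code of your own. Each camera call takes 0.05 s, during which the arm holds its last target. There are 200 camera calls.

## Working session

There is one attempt and no reset: what is moved stays moved. The work goes in short steps, Python scripts to look and compute and a shell command to move; the robot and the scene stay as the last step left them, time stands still between calls to the robot, and variables do not carry over. Pictures are saved under pics/ and viewed, about 8 in all and at most 12, crops included, and the job is handed in when it is done.

```bash
mkdir -p pics
cat > h.py <<'E'
from bench import *
import numpy as np, cv2
def cast(name,uv,z,m=None):
    m=m or camera_model(name); R=cv2.Rodrigues(np.array(m["rvec"],float))[0]; t=np.array(m["tvec"],float).ravel()
    uv=np.array(uv,float).reshape(-1,1,2)
    p=cv2.undistortPoints(uv,np.array(m["mtx"],float),None)[:,0]
    d=np.c_[p,np.ones(len(p))]@R; c=-R.T@t
    return c+d*((z-c[2])/d[:,2])[:,None]
E
python3 - <<'E'
from h import *
for n in ("top","scene"):
    p,d=camera(n); np.savez(f"{n}.npz",p=p,d=d); cv2.imwrite(f"pics/{n}1.png",p[:,:,::-1])
    m=camera_model(n); R=cv2.Rodrigues(np.array(m["rvec"]))[0]; print(n,-R.T@np.array(m["tvec"]).ravel())
    hsv=cv2.cvtColor(p,cv2.COLOR_RGB2HSV); k=cv2.inRange(hsv,(80,80,50),(100,255,255))
    _,_,s,c=cv2.connectedComponentsWithStats(k)
    for a,b in zip(s[1:],c[1:]):
        if a[4]>60: print(a,b.round(1),cast(n,b,68).round(0))
s=get_state();print(s["t"],s["tcp_pos"],s["tcp_rot"],s["force"],s["grip_width"])
E
```

```text
top [ 427.78610343   21.94249389 1040.08483566]
[ 141  104   90   68 1892] [195.2 126.8] [[671. 261.  68.]]
[ 123  119   88   70 1928] [157.1 164.4] [[602. 333.  68.]]
[ 290  153   72   38 1079] [325.7 171.3] [[583.  22.  68.]]
[363 161  31  51 759] [378.6 185.9] [[555. -74.  68.]]
[282 193  30  51 720] [296.1 218.2] [[498.  78.  68.]]
[ 314  214   73   39 1034] [349.9 233.3] [[469. -20.  68.]]
[104 306  51  31 749] [128.9 320.2] [[318. 385.  68.]]
[ 158  313   39   73 1200] [177.6 348.5] [[265. 297.  68.]]
[  97  338   39   72 1180] [115.3 374.5] [[220. 411.  68.]]
[136 387  52  32 785] [161.5 403.1] [[168. 326.  68.]]
scene [938.75582419 397.11431338 995.38210204]
[ 469  202   70   68 1498] [493.  227.2] [[229. 311.  68.]]
[ 246  221   80   72 1622] [294.4 248.6] [[485.  26.  68.]]
[ 484  220   71   75 1738] [528.4 265.8] [[271. 401.  68.]]
[ 217  229   80   74 1770] [249.3 274.1] [[576.  -9.  68.]]
[ 360  342   72   56 1345] [395.9 369.1] [[580. 303.  68.]]
[314 344  43  50 905] [334.7 368.2] [[637. 219.  68.]]
[ 317  396   75   64 1518] [353.4 428.3] [[701. 298.  68.]]
[ 396  400   44   56 1026] [418.2 428. ] [[643. 380.  68.]]
0.1 [ 153.00396469 -501.96357857  230.78530374] [[ 9.56570382e-01  2.91501451e-01 -8.82578937e-05]
 [ 2.91501344e-01 -9.56569666e-01  1.19997187e-03]
 [ 2.65368717e-04 -1.17358484e-03 -9.99999276e-01]] [-0.38865399 -0.43944872  0.29310701] 85.73018414775949
```

View pics/top1.png

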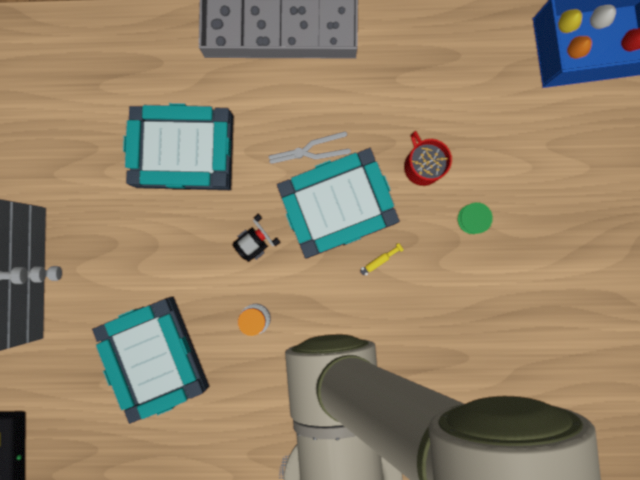

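Run:
```python
from h import *
p=np.load("top.npz")["p"];c=p[120:300,230:470]
cv2.imwrite("pics/crop1.png",cv2.resize(c,None,fx=3.2,fy=3.2,interpolation=cv2.INTER_CUBIC)[:,:,::-1])
```

```text
(no output)
```

View pics/crop1.png

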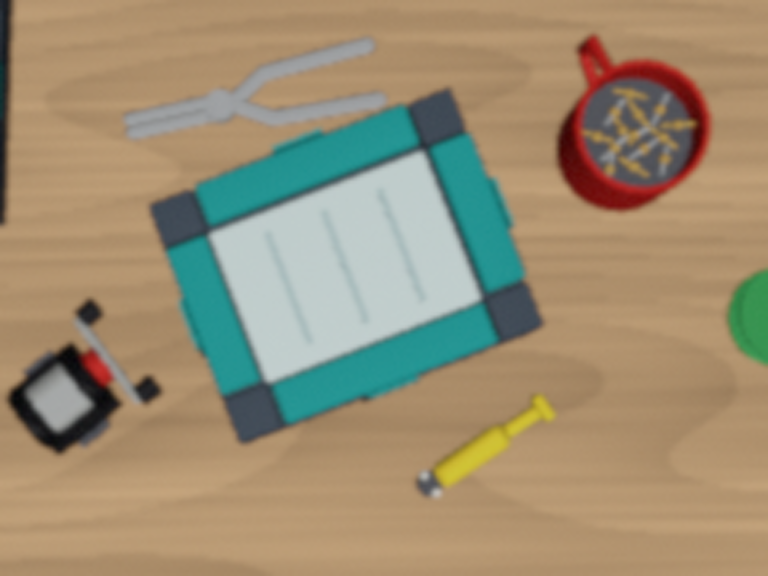

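View pics/scene1.png

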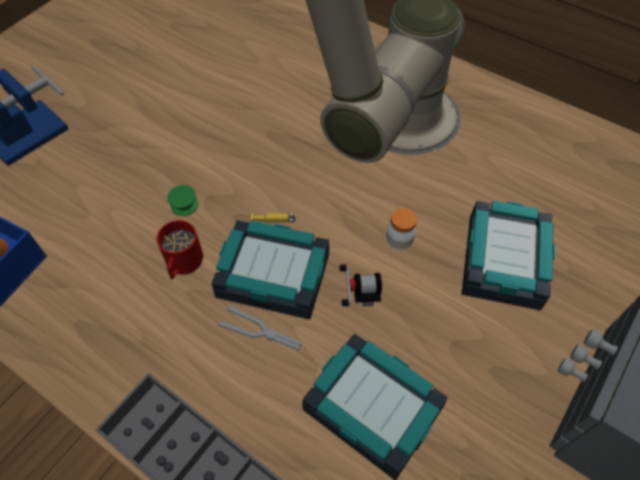

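The three look-alikes in the top view are at (338,203), (179,147) and (151,359). The first one is farthest to the robot's right (about y = 0) and has the pliers, lure, reel and mug around it. The crop confirms it is the target, with its teal rim complete and open. Next I'll check its height from the depth images and two views, and work out the press points.

Run:
```python
from h import *
C={"front":(349.9,233.3),"back":(325.7,171.3),"left":(296.1,218.2),"right":(378.6,185.9)}
d=np.load("top.npz")["d"]; m=camera_model("top");R=cv2.Rodrigues(np.array(m["rvec"]))[0];t=np.array(m["tvec"]).ravel()
K=np.array(m["mtx"])
P={}
for k,(u,v) in C.items():
    zz=d[int(v),int(u)]; w=R.T@(zz*np.linalg.inv(K)@[u,v,1]-t); P[k]=cast("top",(u,v),68)[0]; print(k,"depth pt",w.round(1),P[k].round(1))
# two-view panel height: panel centroid pale in both views
def panel(n,x0,x1,y0,y1):
    p=np.load(n+".npz")["p"]; h=cv2.cvtColor(p,cv2.COLOR_RGB2HSV); k=cv2.inRange(h,(0,0,150),(179,45,255)); q=np.zeros_like(k); q[y0:y1,x0:x1]=k[y0:y1,x0:x1]
    q=cv2.morphologyEx(q,cv2.MORPH_OPEN,np.ones((5,5)))
    M=cv2.moments(q,True); return M["m10"]/M["m00"],M["m01"]/M["m00"]
def proj(n):
    m=camera_model(n); return np.array(m["mtx"])@np.c_[cv2.Rodrigues(np.array(m["rvec"]))[0],np.array(m["tvec"]).reshape(3,1)]
a=panel("top",285,395,155,255);b=panel("scene",220,325,225,310)
X=cv2.triangulatePoints(proj("top"),proj("scene"),np.array(a),np.array(b)).ravel();print(a,b,"panel",(X[:3]/X[3]).round(1))
s=get_state();p=np.array(s["tcp_pos"]);T=np.array(s["tcp_rot"])
c=np.mean(list(P.values()),0);a=P["back"]-P["front"];y=np.arctan2(a[1],a[0]);print("centre",c,"yaw",np.degrees(y))
e=np.array([np.cos(y),np.sin(y),0]);f=np.array([-e[1],e[0],0])
for k,o in dict(right=-81*f,front=-61*e,left=81*f,back=61*e).items():
    w=c+o; w[2]=80; print(k,w.round(1),"tool cm",((w-p)@T/10).round(2), "in box-aligned tool",(o@np.c_[e,-f]).round(1))
```

```text
front depth pt [469.  -19.6  70.7] [469.1 -19.7  68. ]
back depth pt [582.9  22.3  70.1] [583.2  22.3  68. ]
left depth pt [498.2  77.5  70.8] [498.4  77.7  68. ]
right depth pt [554.5 -73.4  68.3] [554.6 -73.5  68. ]
(337.360989010989, 203.03626373626375) (272.08337129840544, 262.06924829157174) panel [525.7   2.5  52.2]
centre [526.32030349   1.71044668  68.        ] yaw 20.21552038014923
right [554.3 -74.3  80. ] tool cm [ 50.85 -29.19  15.13] in box-aligned tool [ 0. 81.]
front [469.1 -19.4  80. ] tool cm [ 44.3  -36.93  15.13] in box-aligned tool [-61.   0.]
left [498.3  77.7  80. ] tool cm [ 49.93 -45.37  15.15] in box-aligned tool [  0. -81.]
back [583.6  22.8  80. ] tool cm [ 56.48 -37.63  15.14] in box-aligned tool [61.  0.]
```

```bash
python3 -m creep '[[[50.9,-29.2,5,0,0,-0.057],[50.9,-29.2,5,0,0,-0.057],[50.9,-29.2,5,0,0,-0.057],[50.9,-29.2,5,0,0,-0.057],[50.9,-29.2,5,0,0,-0.057],[50.9,-29.2,5,0,0,-0.057],[50.9,-29.2,5,0,0,-0.057],[50.9,-29.2,5,0,0,-0.057],[50.9,-29.2,5,0,0,-0.057],[50.9,-29.2,5,0,0,-0.057]]]' -1 20
```

```text
t: 1.1
tcp_pos: [495.0, -137.1, 188.5]
tcp_rot: [[0.938, 0.346, -0.0], [0.346, -0.938, 0.001], [0.0, -0.001, -1.0]]
force: [0.6, -0.9, -0.2]
grip_width: -0.1
```

```bash
python3 -m creep '[[[4,-2,4,0,0,0],[7.7,-3.8,7,0,0,0],[7.7,-3.8,8.8,0,0,0],[7.7,-3.8,8.8,0,0,0],[7.7,-3.8,8.8,0,0,0],[7.7,-3.8,8.8,0,0,0]]]'
python3 - <<'E'
from h import *
m=camera_model("wrist");p,d=camera("wrist");cv2.imwrite("pics/w1.png",p[:,:,::-1])
p,d=camera("scene");cv2.imwrite("pics/s2.png",cv2.resize(p[180:340,140:360],None,fx=3.5,fy=3.5)[:,:,::-1])
s=get_state();print(s["tcp_pos"],s["force"])
R=cv2.Rodrigues(np.array(m["rvec"]))[0];t=np.array(m["tvec"]).ravel();K=np.array(m["mtx"])
for q in ([554.3,-74.3,68],[526.3,1.7,48]):
    v=K@(R@q+t);print((v[:2]/v[2]).round())
E
```

```text
t: 1.7
tcp_pos: [554.4, -75.8, 102.2]
tcp_rot: [[0.939, 0.345, 0.002], [0.345, -0.939, 0.0], [0.002, 0.0, -1.0]]
force: [-0.4, -0.1, 0.1]
grip_width: 0.1
[554.35111503 -75.69692465 102.1056195 ] [-0.28256652 -0.17890899  0.07046728]
[318. 278.]
[153. 264.]
```

View pics/w1.png

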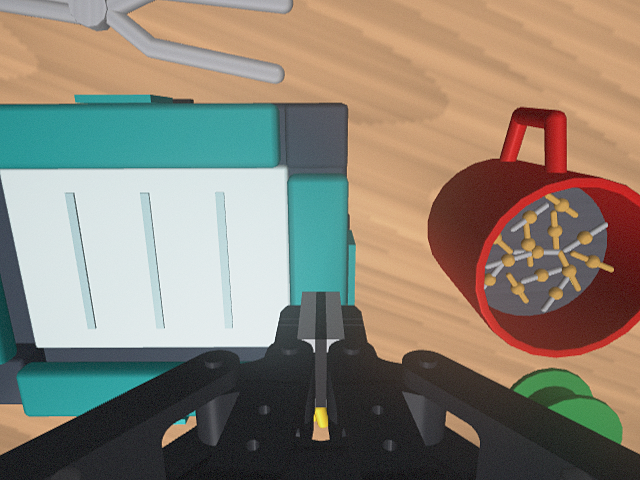

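View pics/s2.png

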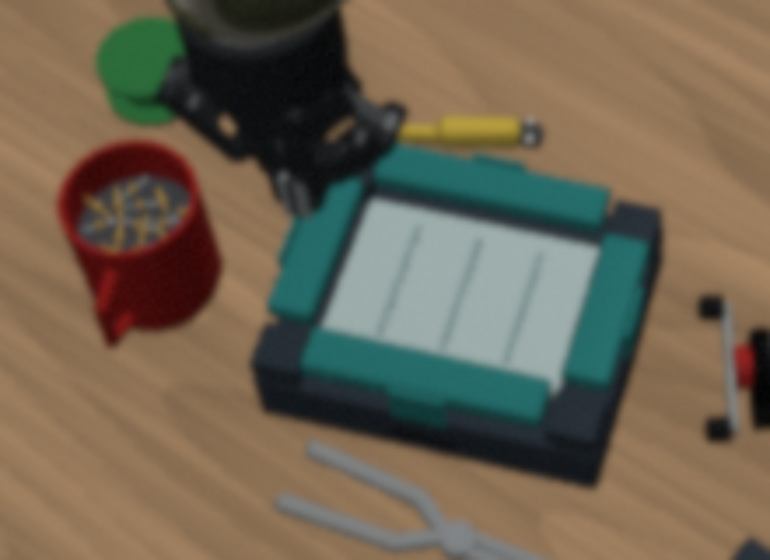

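The wrist view shows the right rim spanning columns 290–347, centred on the tip at column 321 and on the predicted point (318,278). The mug at (540,260) is clear. Pressing now.

```bash
python3 -m creep '[[[0,-0.1,2,0,0,0],[0,-0.1,3.0,0,0,0],[0,-0.1,3.4,0,0,0],[0,-0.1,3.6,0,0,0],[0,-0.1,3.8,0,0,0],[0,-0.1,4.0,0,0,0],[0,-0.1,4.0,0,0,0]]]'
```

```text
t: 2.5
tcp_pos: [554.2, -74.8, 62.2]
tcp_rot: [[0.939, 0.344, 0.002], [0.344, -0.939, 0.0], [0.002, 0.001, -1.0]]
force: [-0.6, -0.5, 1.2]
grip_width: 0.1
```

```bash
python3 -m creep '[[[0,0,0.1,0,0,0],[0,0,0.2,0,0,0],[0,0,0.25,0,0,0],[0,0,0.25,0,0,0]]]'
```

```text
t: 2.9
tcp_pos: [554.4, -74.9, 60.1]
tcp_rot: [[0.939, 0.344, 0.003], [0.344, -0.939, 0.0], [0.003, 0.001, -1.0]]
force: [-0.9, 0.0, 4.7]
grip_width: -0.3
```

```bash
python3 -m creep '[[[0,0,-3,0,0,0],[-2,-3,-3.5,0,0,0],[-5,-6.5,-3.5,0,0,0],[-6.1,-8.1,-3.5,0,0,0],[-6.1,-8.1,-3,0,0,0],[-6.1,-8.1,-2,0,0,0],[-6.1,-8.1,-2,0,0,0],[-6.1,-8.1,-2,0,0,0]]]'
```

```text
t: 3.7
tcp_pos: [469.6, -20.3, 79.3]
tcp_rot: [[0.939, 0.344, 0.002], [0.344, -0.939, 0.0], [0.002, 0.0, -1.0]]
force: [-0.5, -0.3, -0.0]
grip_width: 0.0
```

Over the front rim: target (469.1,-19.4).

```bash
python3 -m creep '[[[0,0,0.8,0,0,0],[0,0,1.1,0,0,0],[0,0,1.3,0,0,0],[0,0,1.5,0,0,0],[0,0,1.7,0,0,0],[0,0,1.85,0,0,0],[0,0,1.95,0,0,0],[0,0,1.95,0,0,0]]]'
```

```text
t: 4.5
tcp_pos: [469.6, -20.3, 60.0]
tcp_rot: [[0.939, 0.344, 0.002], [0.344, -0.939, 0.0], [0.002, 0.0, -1.0]]
force: [-1.9, -0.6, 4.8]
grip_width: -0.3
```

Front is at its stop. Next is the left rim, tool offset (+6.1, −8.1).

```bash
python3 -m creep '[[[0,0,-3,0,0,0],[2,-3,-3.5,0,0,0],[5,-6.5,-3.5,0,0,0],[6.1,-8.1,-3.5,0,0,0],[6.1,-8.1,-3,0,0,0],[6.1,-8.1,-2,0,0,0],[6.1,-8.1,-2,0,0,0],[6.1,-8.1,-2,0,0,0]]]'
```

```text
t: 5.3
tcp_pos: [498.7, 75.9, 79.7]
tcp_rot: [[0.939, 0.343, 0.001], [0.343, -0.939, 0.0], [0.001, 0.0, -1.0]]
force: [-0.4, 0.1, 0.3]
grip_width: 0.2
```

```bash
python3 -m creep '[[[0,-0.15,0.7,0,0,0],[0,-0.15,1.1,0,0,0],[0,-0.15,1.3,0,0,0],[0,-0.15,1.5,0,0,0],[0,-0.15,1.7,0,0,0],[0,-0.15,1.85,0,0,0],[0,-0.15,2.0,0,0,0],[0,-0.15,2.0,0,0,0]]]'; python3 -m creep '[[[0,0,-3,0,0,0],[2,3,-3.5,0,0,0],[5,6.5,-3.5,0,0,0],[6.1,8.1,-3.5,0,0,0],[6.1,8.1,-3,0,0,0],[6.1,8.1,-2,0,0,0],[6.1,8.1,-2,0,0,0],[6.1,8.1,-2,0,0,0]]]'
```

```text
t: 6.1
tcp_pos: [498.2, 77.4, 60.0]
tcp_rot: [[0.939, 0.343, 0.001], [0.343, -0.939, 0.0], [0.001, 0.0, -1.0]]
force: [-2.4, -0.5, 6.3]
grip_width: -0.1
t: 6.9
tcp_pos: [582.5, 22.8, 79.8]
tcp_rot: [[0.939, 0.344, -0.0], [0.344, -0.939, 0.001], [0.0, -0.001, -1.0]]
force: [0.9, -0.0, 0.5]
grip_width: 0.1
```

```bash
python3 -m creep '[[[0.1,0,0.7,0,0,0],[0.1,0,1.1,0,0,0],[0.1,0,1.3,0,0,0],[0.1,0,1.5,0,0,0],[0.1,0,1.7,0,0,0],[0.1,0,1.85,0,0,0],[0.1,0,2.0,0,0,0],[0.1,0,2.0,0,0,0]]]'; python3 -m creep '[[[0,0,-3,0,0,0],[0,0,-8,0,0,0],[-5,0,-13,0,0,0],[-10,0,-17,0,0,0],[-15,0,-17,0,0,0],[-20,0,-17,0,0,0],[-20,3,-17,0,0,0],[-20,6,-17,0,0,0],[-20,10,-17,0,0,0],[-20,10,-17,0,0,0]]]'
python3 - <<'E'
from h import *
for n in ("top","scene","wrist"):
    p,d=camera(n); 
    if n!="wrist": np.savez(n+"_e.npz",p=p,d=d)
    c={"scene":p[180:360,140:400],"top":p[100:300,220:500]}.get(n,p)
    cv2.imwrite(f"pics/{n}_e.png",(cv2.resize(c,None,fx=2.8,fy=2.8) if n!="wrist" else c)[:,:,::-1])
E
```

```text
t: 7.7
tcp_pos: [583.5, 23.2, 60.1]
tcp_rot: [[0.939, 0.344, -0.0], [0.344, -0.939, 0.0], [0.0, -0.0, -1.0]]
force: [-2.5, 0.0, 5.0]
grip_width: 0.1
t: 8.7
tcp_pos: [430.7, -142.9, 229.8]
tcp_rot: [[0.94, 0.34, 0.0], [0.34, -0.94, -0.001], [0.0, 0.001, -1.0]]
force: [-0.0, 1.4, -0.1]
grip_width: -0.2
```

View pics/scene_e.png

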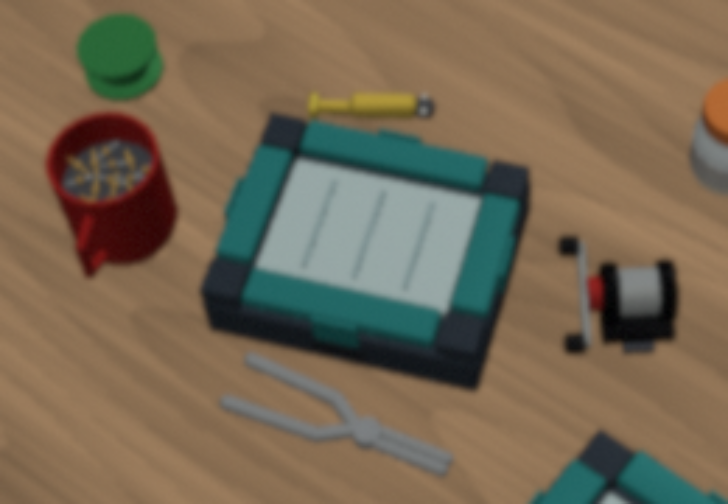

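View pics/top_e.png

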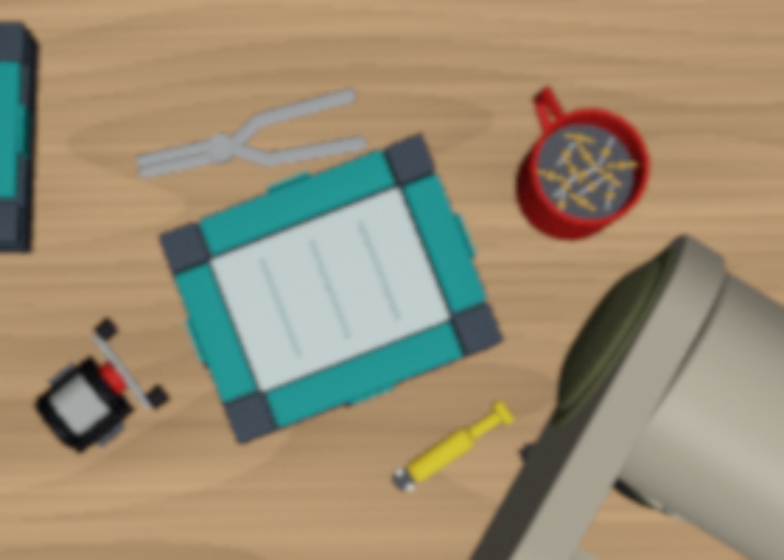

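The rims now sit almost flush with the corner blocks, and nothing around the box seems to have moved. I'll check this in numbers with the depth images.

Run:
```python
from h import *
for n in ("top","scene"):
    a,b=np.load(n+".npz"),np.load(n+"_e.npz")
    m=camera_model(n);R=cv2.Rodrigues(np.array(m["rvec"]))[0];t=np.array(m["tvec"]).ravel();Ki=np.linalg.inv(np.array(m["mtx"]))
    v,u=np.mgrid[:480,:640]
    def xyz(d): return (d[...,None]*(np.dstack([u,v,np.ones_like(u)])@Ki.T)-t)@R
    XA,XB=xyz(a["d"].astype(float)),xyz(b["d"].astype(float))
    for k,q in dict(front=(469.1,-19.4),back=(583.6,22.8),left=(498.3,77.7),right=(554.3,-74.3),panel=(526.3,1.7)).items():
        f=lambda X:np.median(X[...,2][(np.hypot(X[...,0]-q[0],X[...,1]-q[1])<9)]).round(1)
        print(n,k,f(XA),f(XB))
    if n=="top":
        for s in (a,b):
            h=cv2.cvtColor(s["p"],cv2.COLOR_RGB2HSV);k=cv2.inRange(h,(80,80,50),(100,255,255));k[:,:270]=0
            _,_,S,c=cv2.connectedComponentsWithStats(k);print(cast(n,[q for q,w in zip(c[1:],S[1:]) if w[4]>200],68 if s is a else 60).mean(0).round(1))
```

```text
top front 69.6 61.5
top back 69.3 61.1
top left 69.1 60.8
top right 69.3 61.3
top panel 49.6 49.5
[526.3   1.7  68. ]
[526.3   1.6  60. ]
scene front 66.9 59.7
scene back 67.8 59.6
scene left 67.6 59.5
scene right 67.5 59.4
scene panel 47.6 47.9
```

```bash
python3 -c "
from bench import *
print(hand_in())"
```

```text
the job is handed in; nothing more can be done
None
```

I pressed all four rim sections of the rightmost tackle box down to their hard stops with the shut gripper, in the order right, front, left, back. Then I backed the arm off clear of everything and handed the job in at about 9 s; `hand_in()` gives no verdict.

- **Rims:** the TCP stopped at z = 60 mm on every section, with about 5 to 6 N on the tool. After the arm had left, the top camera's depth showed all four rims 8.1–8.3 mm lower than at the start. The scene camera showed 7.2–8.2 mm. All of these are past the 6.5 mm needed.
- **Box:** its measured centre moved by about 0.1 mm, and the panel height was unchanged.
- **Bystanders:** the reel, mug, lure, pliers, spool and jar looked undisturbed in the final pictures. I checked them only by eye, not by measurement, and the jar was only partly in the last crop.
- **Disagreement:** the two cameras' absolute heights differed by about 2 mm, which is within their calibration. The two-view estimate of the panel height came out at 52 mm, against the stated 48 mm.

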